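# Switch on the desk lamp and stroke its touch slider up to full

### The job

Switch the desk lamp on by pressing the round button in the middle of its base, then turn it up to full: set your closed fingertips lightly on the smallest dot of the curved touch slider, run them along it to the largest dot without lifting off on the way, and take your hand away. Only touch the lamp: do not press it hard, shove it or lift it, and leave the mug, the phone and the earbud case where they are.

Things in the scene. Friction and masses are not known exactly. Their poses are not given: they have to be found in the camera images.
- lamp: Desk lamp, 1.5 kg, loose on rubber feet. Round flat base, 230 mm diameter, top 16 mm above the desk: button in its middle, curved slider along its front rim, a 14 mm post 88 mm behind the middle (local +x), with a dome shade at 450 mm pointing away (+x). Origin: middle of the base, on the desk; x from slider side to post, y left as seen from the slider side, z up.
- power (a joint): Power button travel in m: 0 released, 0.004 fully down. It switches at about 0.003. Springs back; about 1.2 N to start, 4.4 N fully down.
- power_top (a point): Centre of the top of the power button, a round steel cap of 28 mm diameter in the middle of the lamp's base; its top is 23 mm above the desk when released. Pressed straight down.
- slider (a joint): How far the black slider plate has sunk in m: 0 at rest, 0.003 fully down. On soft mounts: starts to sink at about 0.8 N, fully down at 5 N; a touch counts without sinking. The plate is 22 mm wide, an arc of 85 mm radius (centre line) about the middle of the base, 116 degrees long, flat top 21 mm above the desk, 5 mm proud of the base. Five dots on the centre line, 23.2 degrees (34 mm) apart.
- mark1: Part 1 of 5 of the touch slider, at the left end (local +y), with the smallest white dot (4 mm diameter) printed flat in its middle. The part reaches 17 mm along the arc to either side of its dot. Origin: dot centre, on the slider's top face; local x points to the middle of the base, local y along the arc towards the smaller dots, z up.
- mark2: Part 2 of 5 of the touch slider, between the left end and the front, with the second white dot (6.6 mm diameter) printed flat in its middle. The part reaches 17 mm along the arc to either side of its dot. Origin: dot centre, on the slider's top face; local x points to the middle of the base, local y along the arc towards the smaller dots, z up.
- mark3: Part 3 of 5 of the touch slider, at the front middle, with the middle white dot (9.2 mm diameter) printed flat in its middle. The part reaches 17 mm along the arc to either side of its dot. Origin: dot centre, on the slider's top face; local x points to the middle of the base, local y along the arc towards the smaller dots, z up.
- mark4: Part 4 of 5 of the touch slider, between the front and the right end, with the fourth white dot (11.8 mm diameter) printed flat in its middle. The part reaches 17 mm along the arc to either side of its dot. Origin: dot centre, on the slider's top face; local x points to the middle of the base, local y along the arc towards the smaller dots, z up.
- mark5: Part 5 of 5 of the touch slider, at the right end (local -y), with the largest white dot (14.4 mm diameter) printed flat in its middle. The part reaches 17 mm along the arc to either side of its dot. Origin: dot centre, on the slider's top face; local x points to the middle of the base, local y along the arc towards the smaller dots, z up.
- mug: White mug, 82 mm diameter, 95 mm tall, standing left of and behind the lamp. Origin: centre of its underside. To be left alone.
- phone: Grey phone, 148 x 72 x 8 mm, lying face down right of the lamp. Origin: centre of its underside. To be left alone.
- earbuds: White earbud charging case, 46 x 60 x 22 mm, lying left of the lamp. Origin: centre of its underside. To be left alone.

How it is judged (in metres and radians):
On the way, in this order (a step that is already met when the one before it is completed fails the run):
1. the power button is pressed down (at least 3 mm of its 4 mm) by the fingers (value of joint power above 0.003 m and contact force between the fingers and lamp above 0.5 N), for 0.05 s.
2. button released, the fingertips touch the slider at the smallest dot (value of joint power below 0.001 m and contact force between the fingers and mark1 above 0.1 N), for 0.05 s.
3. the fingertips have gone on along the slider: they touch the part with the second dot and have left the one before (contact force between the fingers and mark2 above 0.1 N and contact force between the fingers and mark1 below 0.05 N and value of joint power below 0.001 m), for 0.05 s.
4. the fingertips have gone on along the slider: they touch the part with the middle dot and have left the one before (contact force between the fingers and mark3 above 0.1 N and contact force between the fingers and mark2 below 0.05 N and value of joint power below 0.001 m), for 0.05 s.
5. the fingertips have gone on along the slider: they touch the part with the fourth dot and have left the one before (contact force between the fingers and mark4 above 0.1 N and contact force between the fingers and mark3 below 0.05 N and value of joint power below 0.001 m), for 0.05 s.
6. the fingertips have gone on along the slider: they touch the part with the largest dot and have left the one before (contact force between the fingers and mark5 above 0.1 N and contact force between the fingers and mark4 below 0.05 N and value of joint power below 0.001 m), for 0.05 s.
At the end, for the whole second after the job is handed in: After the button was pressed and the slider stroked over all five dots in order: button and slider are released (within 1 mm), the lamp stands upright (within 0.03 rad), at rest and within 15 mm of where it stood, and mug, phone and earbud case lie within 10 mm of where they were (value of joint each of power, slider below 0.001 m and distance of lamp from where it was at the start of the episode below 0.015 m and angle between lamp's own z axis and vertical below 0.03 rad and linear speed of lamp below 0.01 m/s and distance of each of mug, phone, earbuds from where it was at the start of the episode below 0.01 m); the robot touches nothing.
It fails at once if the lamp is shoved, lifted or tipped: moved more than 15 mm or leaning more than 0.1 rad (distance of lamp from where it was at the start of the episode above 0.015 m or angle between lamp's own z axis and vertical above 0.1 rad).
It fails at once if the lamp is pressed hard: more than 20 N between fingers and lamp (contact force between the fingers and lamp above 20 N).
It fails at once if the slider is pressed hard: more than 15 N on any part of it (contact force between the fingers and mark1 above 15 N or contact force between the fingers and mark2 above 15 N or contact force between the fingers and mark3 above 15 N or contact force between the fingers and mark4 above 15 N or contact force between the fingers and mark5 above 15 N).
It fails at once if the fingertips are lifted off in the middle of the stroke: just above one of the three middle dots (TCP within 14 mm of it sideways and 27 to 45 mm above the slider) and touching no part of it ((horizontal distance between the grasp point and mark2 below 0.014 m or horizontal distance between the grasp point and mark3 below 0.014 m or horizontal distance between the grasp point and mark4 below 0.014 m) and z of the grasp point in the frame of lamp between 0.048 and 0.066 m and contact force between the fingers and mark1 below 0.02 N and contact force between the fingers and mark2 below 0.02 N and contact force between the fingers and mark3 below 0.02 N and contact force between the fingers and mark4 below 0.02 N and contact force between the fingers and mark5 below 0.02 N).
It fails at once if mug, phone or earbud case is moved by more than 10 mm (distance of any of mug, phone, earbuds from where it was at the start of the episode above 0.01 m).
It also fails if it takes over 53 s, if anything falls off the work surface, if the arm or the gripper's body presses on something with over 40 N, if the wrist force passes 120 N, or if a joint passes its speed limit or range.

### The arm

A 6-joint arm with a two-finger parallel gripper is mounted at the origin on the work surface. World frame = base frame: x ahead of the robot, y to its left, z up, the work surface at z = 0. Lengths are in mm, angles in rad, forces in N, time in s.
With the tool pointing down it reaches from about 300 to 850 mm from the base axis. Payload 4.2 kg.
Tool frame: the origin (TCP) lies between the finger pads, 19 mm behind the fingertips; this is the grasp point; z points along the fingers, y is the line along which they close (so a half turn about z gives the same grasp; the last joint's range is limited). The gripper opens to 91 mm and grips with 3 to 60 N. Pads are 32 mm wide; open, the fingers measure 118 mm over their backs; the gripper's body (76 mm by 178 mm) begins 60 mm behind the grasp point.
Start: joints at [-0.02, 0.32, 1.565, -0, 1.257, -0.02], TCP at [575.014, 0, 232.776] pointing down, gripper open.
Joint ranges: [-3.11, 3.11], [-0.84, 2.01], [0.21, 2.61], [-1.34, 4.49], [0.05, 2.63], [-2.56, 2.56]. Speed limits (rad/s): [2.57, 2.57, 3.14, 3.14, 3.14, 3.14].

### API

Orientations are given as a unit quaternion [w, x, y, z].
In Python, from plant import arm gives the robot as it stands. The module is installed in compiled form; this text tells all that it offers. Calls block until the motion is done:
- arm.goto(position, orientation): joint-space move of the TCP to a pose.
- arm.move_linear(position, rot=None, vel=150, contact_N=None): straight line of the TCP; rot=None keeps the orientation; vel is the mean speed in mm/s. With contact_N (N) it stops when the force on the tool has changed by that much, and returns True; else False.
- arm.set_joints(angles): joint-space move.
- arm.ungrasp() and arm.clamp(grasp_force=None): open the fingers fully, or close them until they stop; grasp_force is the grip in N (None keeps the last).
- arm.wait(seconds).
- arm.inverse_kinematics(position, orientation): joint angles nearest the present ones, or None.
- arm.sense(): the state.
- arm.camera(name): name is "scene" or "side" or "wrist"; returns a dict with "color" (400x640x3 uint8, blue, green, red), "fx", "fy", "cx", "cy" (pixels), "xyz" and "attitude" of the camera in the world; the wrist camera has in their place "tool_from_camera" (4x4, takes a point from camera to tool coordinates, whose origin is the TCP and whose axes are the flange's). Camera axes: x right, y up, looking along -z (the intrinsics and any distortion apply to the point x, -y, -z); pixel columns grow to the right and rows downward; lengths in mm; the calibration is good to about 2 mm. A picture is of the moment at which its call begins: read the wrist's pose just before it. There is no depth.
A pose or a line that the arm cannot do raises arm.MotionError and nothing moves.
- arm.job_done(): hands the job in; it is judged then, once.
The state is a dict: "clock": time; "qpos": joint angles; "qd": joint speeds; "joint_efforts": joint torques, N m; "ee_pos": TCP position; "ee_rot": TCP orientation; "force": force on the tool from outside, world axes, zero at the start; "ft_torque": the same for the moment, N m; "width": finger opening in mm; "finger_force": force on a finger pad.
Only numpy, scipy, OpenCV 4.12 (cv2) and the standard library are available. Lean on these libraries where they do the work, as an engineer would, in place of code of your own. Each camera call takes 0.05 s, during which the arm holds its last target. There are 200 camera calls.

## Working session

There is one attempt and no reset: what is moved stays moved. The work goes in short steps, each a Python script; the robot and the scene stay as the last script left them, time stands still between calls to the robot, and variables do not carry over. Pictures are saved under pics/ and viewed, at most 10 in all, crops included, and the job is handed in when it is done.

```bash
mkdir -p pics
python3 - <<'E'
from plant import arm
import cv2,json
s=arm.sense();print(s)
for n in("scene","wrist"):
    c=arm.camera(n);cv2.imwrite(f"pics/{n}0.png",c["color"]);print(n,{k:(v.tolist() if hasattr(v,'tolist') else v) for k,v in c.items() if k!="color"})
E
```

```text
{'clock': 0.0, 'qpos': array([-2.00135959e-02,  3.20324941e-01,  1.56568058e+00, -1.45225853e-05,
        1.25738097e+00, -2.00358284e-02]), 'qd': array([ 0.00068572, -0.00058773, -0.00026622,  0.00024323,  0.00023601,
       -0.0002247 ]), 'joint_efforts': array([-5.01459035e-04, -4.12465632e+01, -2.31973493e+01,  7.28826877e-02,
        4.58198413e-02, -1.41870069e-04]), 'ee_pos': array([ 5.74532306e+02, -2.06771718e-03,  2.31900669e+02]), 'ee_rot': array([-6.42004353e-04,  7.07097049e-01,  7.07115944e-01, -6.26370015e-04]), 'force': array([-1.11257057, -0.04664803,  0.85414928]), 'ft_torque': array([ 0.03832352, -0.03305251, -0.01577355]), 'finger_force': 0.0, 'width': 91.09844247127954}
scene {'fx': 395.76348730608083, 'fy': 395.76348730608083, 'cx': 312.34829258229513, 'cy': 198.18698576152266, 'xyz': [855.8647972212791, 516.6968334660633, 806.6747359391983], 'attitude': [0.2686778270289422, 0.08619251233967055, 0.29288365713296755, 0.9135656733174687]}
wrist {'fx': 338.2331894302625, 'fy': 338.2331894302625, 'cx': 321.2249853611444, 'cy': 198.36504984169608, 'tool_from_camera': [[-0.0002859517414782917, 0.9633281300399106, 0.2683259810480697, 75.261775310629], [0.9999999277651532, 0.0002082759234181691, 0.00031794783587724715, -0.3677551210186092], [0.00025040225270602575, 0.2683260525833212, -0.9633281200109145, -151.7753190946136], [0.0, 0.0, 0.0, 1.0]]}
```

View pics/scene0.png

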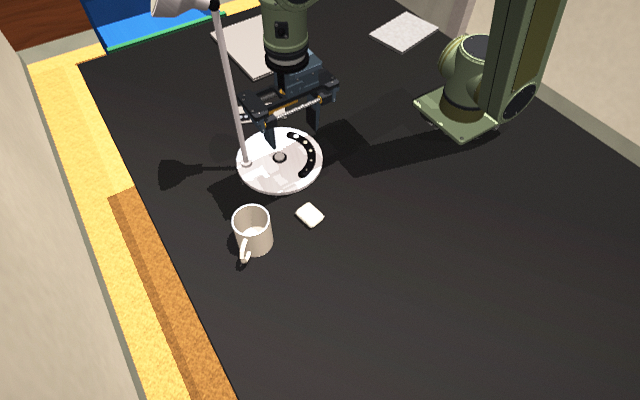

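View pics/wrist0.png

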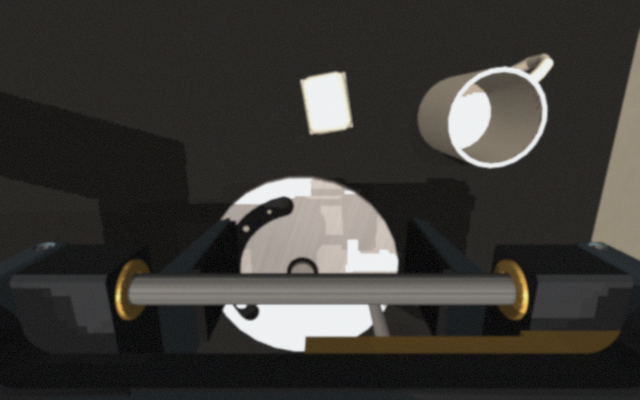

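The scene view shows the lamp base with its button at about (280,157), the post foot at (247,163) and the slider on the robot side. The mug is at (252,230) and the earbuds at (310,215). The wrist view shows the base centred near (305,265), partly hidden by the gripper. I'll compute positions from these pixels.

```bash
cat > h.py <<'E'
from plant import arm
import numpy as np, cv2
from scipy.spatial.transform import Rotation as R
def quat(q): return R.from_quat(np.roll(q,-1))
def wxyz(r): return np.roll(r.as_quat(),1)
def ray(c,s,uv):
    d=np.array([(uv[0]-c["cx"])/c["fx"],-(uv[1]-c["cy"])/c["fy"],-1.])
    if "xyz" in c: return np.array(c["xyz"]),quat(c["attitude"]).apply(d)
    T=np.array(c["tool_from_camera"]); r=quat(s["ee_rot"])
    return np.array(s["ee_pos"])+r.apply(T[:3,3]),r.apply(T[:3,:3]@d)
def onz(c,s,uv,z):
    o,d=ray(c,s,uv); return o+d*(z-o[2])/d[2]
E
python3 - <<'E'
from h import *
np.set_printoptions(precision=1,suppress=True)
s=arm.sense();c=arm.camera("scene")
for n,uv,z in [("button",(280,157),23),("post",(247,163),16),("dot left?",(305,174),21),("s",(293,136),21),("mug",(252,217),95),("ear",(310,215),11),("posttop",(213,5),450)]: print(n,onz(c,s,uv,z))
w=arm.camera("wrist")
for n,uv,z in [("button",(302,268),23),("dot",(269,212),21),("dot2",(246,229),21),("mug",(505,115),95),("ear",(327,102),22),("basecentre",(308,265),16)]: print(n,onz(w,s,uv,z))
g=c["color"][90:210,190:350];cv2.imwrite("pics/crop.png",cv2.resize(g,None,fx=5,fy=5,interpolation=cv2.INTER_CUBIC))
E
```

```text
button [ 552.  -112.1   23. ]
post [ 632.5 -146.5   16. ]
dot left? [526.5 -29.3  21. ]
s [ 482.8 -160.8   21. ]
mug [715.7  60.8  95. ]
ear [579.5  77.3  11. ]
posttop [ 641.2 -128.7  450. ]
button [ 551.1 -110.2   23. ]
dot [514.9 -41.7  21. ]
dot2 [487.8 -62.2  21. ]
mug [726.2  66.6  95. ]
ear [579.7  77.4  22. ]
basecentre [ 557.9 -109.8   16. ]
```

View pics/crop.png

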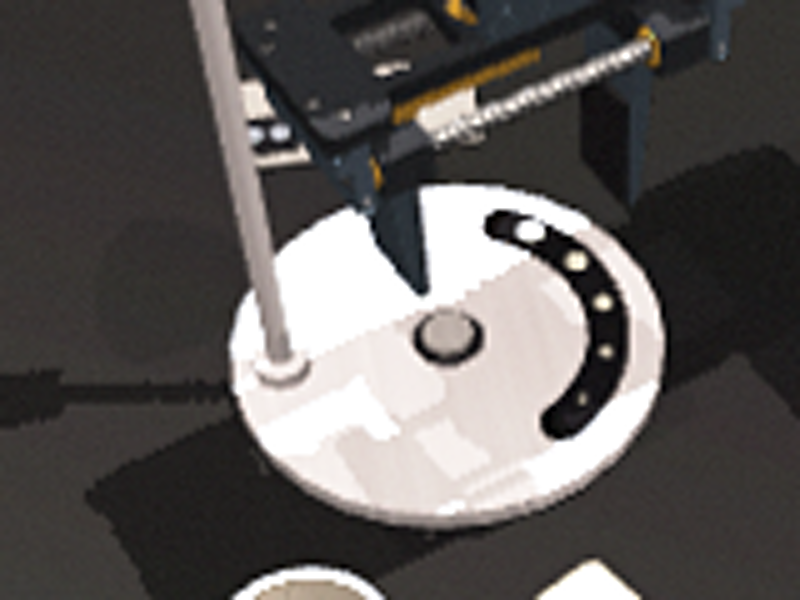

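```bash
cat >> h.py <<'E'
from scipy.optimize import least_squares
def local(): # button, then dots 1..5 in the lamp frame
    a=np.deg2rad(180-46.4+23.2*np.arange(5)) # +y first
    return np.vstack([[0,0,23],np.c_[85*np.cos(a),85*np.sin(a),21*np.ones(5)]])
def lamp2world(p,L):
    return R.from_euler("z",p[2]).apply(L)+[p[0],p[1],0]
def fitlamp(W,L,p0=(552,-111,-.4)):
    r=least_squares(lambda p:(lamp2world(p,L)-W)[:,:2].ravel(),p0); return r.x,r.fun.reshape(-1,2)
def toolrot(psi,tilt=0): # tool x = -(direction psi), z down; tilt about tool x
    x=-np.array([np.cos(psi),np.sin(psi),0]); z=np.array([0,0,-1.])
    return R.from_matrix(np.c_[x,np.cross(z,x),z])*R.from_euler("x",tilt)
E
python3 - <<'E'
from h import *
np.set_printoptions(precision=2,suppress=True)
s=arm.sense();c=arm.camera("scene")
px=np.array([(450,335),(582,400),(605,351),(604,302),(576,261),(531,231)])
px=(px+.5)/5-.5+[190,90]
L=local();W=np.array([onz(c,s,u,z) for u,z in zip(px,L[:,2])])
p,res=fitlamp(W,L);print(p,res)
arm.clamp(5)
q=wxyz(toolrot(p[2]))
arm.goto([540,-20,230],q); print(arm.sense()["qpos"])
b=lamp2world(p,np.array([[0,0,0]]))[0]
arm.move_linear([b[0],b[1],170]); 
s=arm.sense();print(s["clock"],s["qpos"],s["ee_pos"],s["force"],s["width"])
w=arm.camera("wrist");cv2.imwrite("pics/w1.png",w["color"])
proj=[]
E
```

```text
[ 552.01 -116.59   -0.31] [[-0.2  -2.7 ]
 [-1.41  0.22]
 [-0.71  1.15]
 [ 0.66  0.83]
 [ 0.27  0.35]
 [ 1.4   0.15]]
[-0.06  0.27  1.65  0.    1.23 -1.32]
3.7 [-0.23  0.35  1.69  0.    1.11 -1.49] [ 552.2  -116.2   170.41] [ 0.36 -0.98 -1.17] 0.09419444708992897
```

View pics/w1.png

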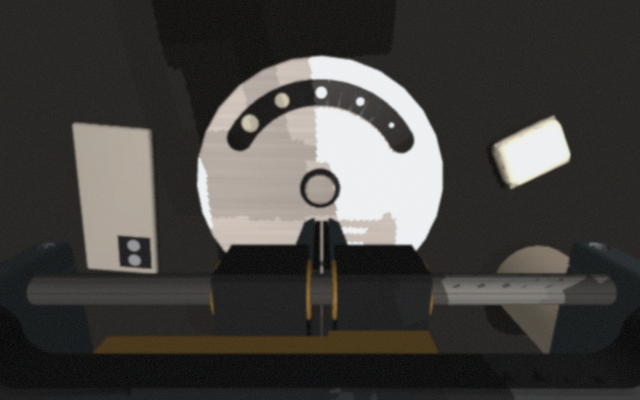

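The wrist view gives button (320,188) and dots 1 to 5 at (391,125), (360,101), (321,92), (282,100) and (250,123). The phone is on the left and the earbuds and mug on the right, all clear of the gripper. I'll refit the lamp pose and press the button.

Run:
```python
from h import *
np.set_printoptions(precision=2,suppress=True)
s=arm.sense();c=arm.camera("wrist")
px=np.array([(320,188),(391,125),(360,101),(321,92),(282,100),(250,123)])
L=local();W=np.array([onz(c,s,u,z) for u,z in zip(px,L[:,2])])
p,res=fitlamp(W,L);print(p,res); np.save("p.npy",p)
q=wxyz(toolrot(p[2]))
arm.move_linear([p[0],p[1],52],q,vel=100)
arm.wait(.3);s=arm.sense();print(s["ee_pos"],s["force"]);f0=s["force"]
hit=arm.move_linear([p[0],p[1],35],vel=6,contact_N=5)
s=arm.sense();print(hit,s["ee_pos"],s["force"]-f0)
arm.wait(.2);s=arm.sense();print(s["ee_pos"],s["force"]-f0,s["clock"])
c=arm.camera("scene");g=c["color"][90:210,190:350];cv2.imwrite("pics/press.png",cv2.resize(g,None,fx=4,fy=4))
```

```text
[ 550.82 -117.47   -0.33] [[ 1.21 -0.53]
 [-0.35  0.33]
 [-0.16  0.11]
 [-0.12  0.09]
 [-0.27 -0.08]
 [-0.31  0.08]]
[ 550.95 -117.49   52.3 ] [-0.55  0.22  0.33]
True [ 550.82 -117.48   38.15] [-0.39  0.09  4.28]
[ 550.83 -117.45   38.08] [-0.14 -0.56  4.29] 7.7167
```

View pics/press.png

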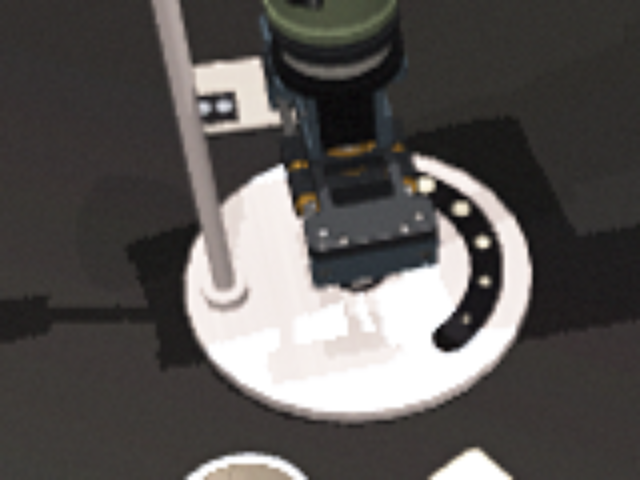

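The button went down fully, with 4.3 N at 38.1 mm TCP height, as expected. The lamp hasn't visibly moved and appears brighter. Next I'll lift off, check that the lamp is in place, and check that the stroke poses are reachable.

```bash
cat >> h.py <<'E'
def edgepose(p,deg,z,tilt=.2,lead=5):
    # contact edge on the arc centre line at deg past dot 1; TCP leads by `lead` mm
    a=np.deg2rad(133.6+deg)+p[2]; rad=np.array([np.cos(a),np.sin(a),0])
    t=np.array([-rad[1],rad[0],0]) # towards larger dots
    P=np.array([p[0],p[1],0])+85*rad+lead*t; P[2]=z
    return P,wxyz(toolrot(a-np.pi,tilt))
E
python3 - <<'E'
from h import *
np.set_printoptions(precision=2,suppress=True)
p=np.load("p.npy")
arm.move_linear([552,-116.6,170],vel=100)
arm.wait(.2);c=arm.camera("wrist")
a=cv2.cvtColor(cv2.imread("pics/w1.png"),cv2.COLOR_BGR2GRAY)[50:215,190:450];b=cv2.cvtColor(c["color"],cv2.COLOR_BGR2GRAY)[50:215,190:450]
print(cv2.phaseCorrelate(np.float32(a),np.float32(b)),a.mean(),b.mean(),arm.sense()["ee_pos"])
for d in (0,46.4,92.8): 
    P,q=edgepose(p,d,42);print(P,arm.inverse_kinematics(P,q))
P,q=edgepose(p,0,90)
arm.goto(P,q);s=arm.sense();print(s["clock"],s["ee_pos"],s["qpos"])
cv2.imwrite("pics/pre.png",cv2.resize(arm.camera("scene")["color"][90:210,190:350],None,fx=4,fy=4))
E
```

```text
((0.580631572673866, 0.9197903104325036), 0.9754750594778807) 143.96897435897435 143.4937296037296 [ 551.85 -116.57  169.63]
[510.43 -42.51  42.  ] [-0.05  0.5   1.83 -0.11  0.99 -0.41]
[468.68 -95.03  42.  ] [-0.1   0.41  2.02 -0.28  0.78 -1.14]
[ 477.93 -161.47   42.  ] [-0.26  0.37  2.08 -0.28  0.57 -2.09]
10.475 [510.82 -42.69  90.25] [-0.05  0.44  1.79 -0.1   1.09 -0.43]
```

View pics/pre.png

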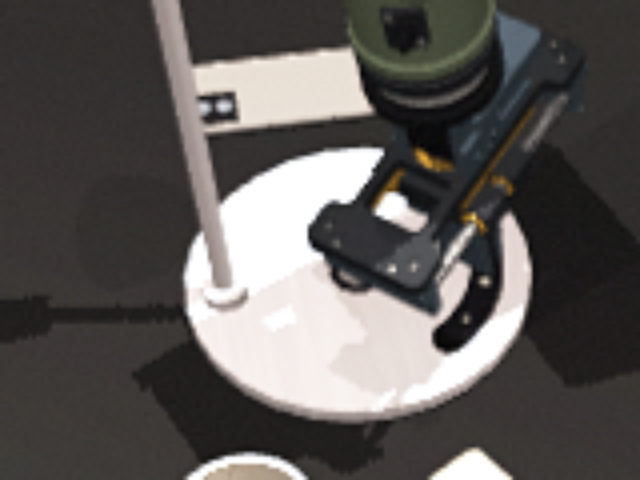

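The lamp shifted by less than 0.6 px, and the hand is above the left end of the slider with its long axis along the arc. Next comes the touch and the stroke.

Run:
```python
from h import *
np.set_printoptions(precision=2,suppress=True)
p=np.load("p.npy")
def F(n=8):
    f=[]
    for _ in range(n): arm.wait(.02); f.append(arm.sense()["force"])
    return np.mean(f,0)
P,q=edgepose(p,0,50); arm.move_linear(P,q,vel=80); arm.wait(.3)
f0=F(); P[2]=36
hit=arm.move_linear(P,vel=5,contact_N=2)
z=arm.sense()["ee_pos"][2]; f=F()-f0; print(hit,z,f)
if not hit or not 38<z<44: raise SystemExit("check")
zc=z+np.clip((f[2]-2.6)/1.4,-1,1)   # about 1.3 mm sunk
for d in np.arange(0,93,5.8):
    P,q=edgepose(p,d,zc); arm.move_linear(P,q,vel=25)
    f=F(4)-f0; s=arm.sense(); print(round(d,1),s["ee_pos"]-P,zc,f)
    if not 1.6<f[2]<3.8: zc+=np.clip((f[2]-2.6)/1.4*.6,-.5,.5)
P,q=edgepose(p,94,zc); arm.move_linear(P,q,vel=25)
print(arm.sense()["clock"])
```

```text
True 39.06186893993743 [0.2  0.19 2.19]
0.0 [ 0.   -0.01  0.03] 38.77058043025906 [0.61 0.91 2.43]
5.8 [ 0.02 -0.    0.02] 38.77058043025906 [0.79 0.08 2.57]
11.6 [-0.14 -0.06 -0.04] 38.77058043025906 [0.35 0.48 2.78]
17.4 [-0.11 -0.06 -0.04] 38.77058043025906 [0.61 0.37 2.9 ]
23.2 [-0.07 -0.04 -0.01] 38.77058043025906 [0.6  0.67 2.52]
29.0 [-0.11 -0.07 -0.02] 38.77058043025906 [-0.14  0.2   2.62]
34.8 [-0.09 -0.06 -0.02] 38.77058043025906 [0.26 0.45 2.65]
40.6 [-0.05 -0.04  0.01] 38.77058043025906 [0.37 0.54 2.69]
46.4 [-0.03 -0.05  0.  ] 38.77058043025906 [0.2  1.06 2.39]
52.2 [-0.04 -0.03 -0.01] 38.77058043025906 [-0.05  0.7   2.54]
58.0 [-0.05 -0.02 -0.02] 38.77058043025906 [-0.03  0.63  2.93]
63.8 [-0.08 -0.04  0.  ] 38.77058043025906 [0.04 0.97 2.66]
69.6 [-0.03 -0.04  0.02] 38.77058043025906 [-0.56  0.46  2.42]
75.4 [-0.06 -0.03 -0.01] 38.77058043025906 [-0.3   0.36  2.15]
81.2 [-0.03 -0.01  0.01] 38.77058043025906 [-0.48  0.48  2.82]
87.0 [-0.02 -0.02  0.01] 38.77058043025906 [-0.68  0.1   2.88]
92.8 [-0.    0.01  0.03] 38.77058043025906 [-0.27  0.41  2.51]
23.1833
```

Contact stayed steady at about 2.6 N along the whole arc. I'll lift straight up, retreat, and check.

Run:
```python
from h import *
np.set_printoptions(precision=2,suppress=True)
P=np.array(arm.sense()["ee_pos"])
arm.move_linear(P+[0,0,90],vel=80); arm.move_linear(P+[-60,0,170],vel=120); arm.wait(.5)
s=arm.sense();print(s["clock"],s["ee_pos"],s["force"])
c=arm.camera("scene")["color"];cv2.imwrite("pics/end.png",c)
```

```text
25.9417 [ 418.77 -162.82  208.61] [-0.29  0.42  0.52]
```

View pics/end.png

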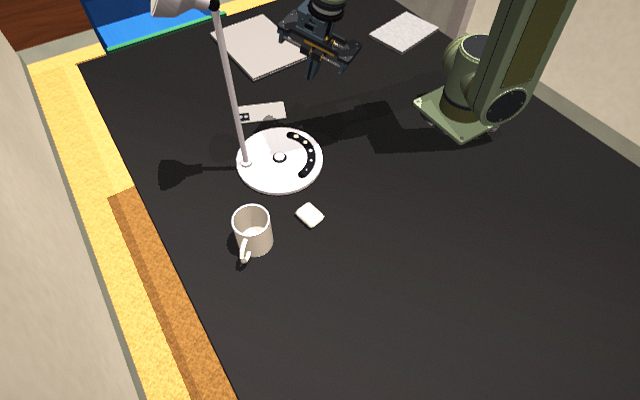

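The lamp (button at 280,157), mug (252,230) and earbuds (310,215) are where they started, the phone is undisturbed, and the hand is clear.

```bash
python3 -c "
from plant import arm
print(arm.job_done())"
```

```text
the job is handed in; nothing more can be done
None
```

I pressed the power button fully down, ran the fingertips from the smallest to the largest dot at a steady 2.6 N or so, and took the hand away. The job went in at about 26 s of the 53 s allowed; the hand-in gave no verdict, but the last picture shows the lamp, mug, phone and earbud case undisturbed.

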